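# Hang the red keyhole holder on the tool board

## Task

Hang the red holder on the bolt of the low plywood tool board, its tray facing out: pass the keyhole in its back plate over the bolt head, slide it fully down until the bolt sits in the narrow upper end of the slot, and let go so that it hangs there by itself. Leave the grey holder and the black cat figure standing where they are.

Things in the scene. Friction and masses are not known exactly. Their poses are not given: they have to be found in the camera images.
- holder_mid (a point): Loose upright red metal holder, 0.3-0.5 kg. Back plate 120 wide, 184 tall, 6 thick; top 60 a plain tab, 70 wide, to pinch from above. Tray at foot: 65 deep, 26 high. Point: plate centre, mid-height, mid-thickness; x out of tray side, z up. Keyhole: opening 48x48 centred 38 below point; sides taper 45 deg from 14 below to 1 above; slot 18 wide to 20 above. Hung: bolt axis 15 above point. (mm)
- bolt (a point): Fixed level bolt in the face of a low upright plywood board (mm: 240 wide, 145 tall, 18 thick, foot behind). Shank 10 dia, 22 long from face to back of the round brass head, 28 dia, 8 thick. Point: on the bolt axis mid-shank, 11 off the face, 125 above the bench; x points out of the face along the bolt, z up. The hung holder's x points the same way.
- grey_mid (a point): A grey holder with a similar tray, loose on the bench, its back plate only 110 mm tall, 120 mm wide and without a keyhole (two small dark dots instead): to be left alone. This point is the centre of its back plate, half-way up (55 mm); x points out of its front.
- cat_mid (a point): A freshly painted black cat figure, loose on the bench, 62 mm in diameter at its foot, about 117 mm tall: to be left alone. This point is on its axis, 55 mm above its foot.
Things that resemble listed ones, but are neither listed nor needed, are in the scene too. Of the things like the part that bears holder_mid, leave any that is pink; of the rest the smaller one is meant.

How it is judged:
On the way:
1. the keyhole's wide opening is over the bolt, with the plate behind the bolt head (x of bolt in the frame of holder_mid between -0.012 and 0.012 m and y of bolt in the frame of holder_mid between -0.022 and 0.022 m and z of bolt in the frame of holder_mid between -0.065 and 0 m).
At the end, for the whole second after the job is handed in: The red holder hangs on the bolt: back plate between board and bolt head (mid-shank within 12 mm of mid-plate), bolt in the narrow slot (10 mm sideways, 7 mm of fully down), within 17 degrees of upright; grey holder and black cat within 30 mm of where they stood (x of bolt in the frame of holder_mid between -0.012 and 0.012 m and y of bolt in the frame of holder_mid between -0.01 and 0.01 m and z of bolt in the frame of holder_mid between 0.008 and 0.025 m and angle between holder_mid's own z axis and vertical below 0.3 rad and distance of each of grey_mid, cat_mid from where it was at the start of the episode below 0.03 m); the robot touches nothing.
It fails at once if the grey holder was moved more than 30 mm (distance of grey_mid from where it was at the start of the episode above 0.03 m).
It fails at once if the black cat was moved more than 30 mm (distance of cat_mid from where it was at the start of the episode above 0.03 m).
It also fails if it takes over 45 s, if anything falls off the work surface, if the arm or the gripper's body presses on something with over 40 N, if the wrist force passes 120 N, or if a joint passes its speed limit or range.

## Robot

A 6-joint arm with a two-finger parallel gripper is mounted at the origin on the work surface. World frame = base frame: x ahead of the robot, y to its left, z up, the work surface at z = 0. Lengths are in m, angles in rad, forces in N, time in s.
With the tool pointing down it reaches from about 0.25 to 0.8 m from the base axis. Payload 3.9 kg.
Tool frame: the origin (TCP) lies on the centre line of the jaws, within the pads' length; the fingertips stand 11 mm ahead of it and the grasp point (between the pads) lies 8 mm behind it (ctrl.tip_reach is the distance from the TCP to the fingertips, in m); y points along the fingers, z is the direction in which the jaws open and shut, and the axes are right-handed (so a half turn about y gives the same grasp; the last joint's range is limited). The gripper opens to 85 mm and grips with 20 to 120 N. Pads are 22 mm wide; open, the fingers measure 114 mm over their backs; the gripper's body (76 mm by 85 mm) begins 54 mm behind the grasp point. The pads swing forward as they close: fully open they stand 13 mm farther back than shut.
Start: joints at [1.216, 0.26, -0.138, 1.173, 0, 1.571], TCP at [0.182, 0.492, 0.242] pointing down, gripper open.
Joint ranges: [-2.78, 2.78], [-0.83, 1.72], [-1.28, 1.37], [-1.9, 2.12], [-1.57, 1.48], [-3.14, 3.14]. Speed limits (rad/s): [2.57, 2.57, 3.14, 3.14, 3.14, 3.14].

## Interface

Orientations are given as a unit quaternion [w, x, y, z].
In Python, from workcell import ctrl, cams, job, monitor gives the robot as it stands. Calls block until the motion is done:
- ctrl.move_to(position, orientation): joint-space move of the TCP to a pose.
- ctrl.move_linear(position, rot=None, velocity=0.15): straight line of the TCP; rot=None keeps the orientation; velocity is the mean speed in m/s.
- ctrl.set_joints(angles): joint-space move.
- ctrl.command_gripper(opening, f_grip=None): finger opening in m; f_grip is the grip in N (None keeps the last); returns when the fingers have stopped.
- ctrl.sleep(seconds).
- ctrl.inverse_kinematics(position, orientation): joint angles nearest the present ones, or None.
- cams.camera(name): name is "side" or "top" or "wrist"; returns the picture (480x640x3 uint8, red, green, blue); there is no depth.
- cams.camera_params(name): a dict with "intrinsics" (3x3 intrinsics, pixels), "dist_coeffs" ([k1, k2, p1, p2, k3] as OpenCV has them; the pictures are not rectified), "view" (4x4, takes a point from world to camera coordinates). Camera axes: x right, y up, looking along -z (the intrinsics and any distortion apply to the point x, -y, -z); pixel columns grow to the right and rows downward; lengths in m; the calibration is good to about 2 mm. A picture is of the moment at which its call begins: read the wrist's pose just before it. camera_params takes no time and is no camera call; for the wrist camera it gives the pose at the moment of the call.
A pose or a line that the arm cannot do raises ctrl.Unreachable and nothing moves.
- job.hand_in(): hands the job in, once; it reports no verdict.
Trained networks look in the newest picture that a camera, given by its name, has taken for a name from the list of things; names that differ only in an ending like _2 or _b are one class to them, and where a whole thing is asked for, a point or a joint stands for the part that bears it (a point fixed in the world has none). Each returns a list of dicts, best first, with "p" (0 to 1); they miss things now and then, are a little off and sometimes report something else, mostly with a low value. They report only what shows in the picture. A call takes as long as a camera call. They do not tell look-alikes from the thing itself.
- cams.find_in(camera, query): "rect" ([left, top, width, height] in pixels, round what is visible of it).
- cams.silhouettes(camera, query): "pixels" (480x640 bool, what is visible of it) and "rect" ([left, top, width, height] in pixels, round what is visible of it).
- cams.mark_of(camera, query): "position" ([column, row] in pixels: a listed point, or the origin of a listed thing).
Readings, each from a call of its own:
- monitor.read_t(): time.
- monitor.read_joints(): joint angles.
- monitor.read_qvel(): joint speeds.
- monitor.read_joint_torque(): joint torques, N m.
- monitor.read_position(): TCP position.
- monitor.read_tcp_rot(): TCP orientation.
- monitor.read_force(): force on the tool from outside, world axes, zero at the start.
- monitor.read_ft_torque(): the same for the moment, N m.
- monitor.read_opening(): finger opening in m.
Only numpy, scipy, OpenCV 4.12 (cv2) and the standard library are available. Lean on these libraries where they do the work, as an engineer would, in place of code of your own. Each camera call takes 0.05 s, during which the arm holds its last target. There are 200 camera calls.

## Working session

There is one attempt and no reset: what is moved stays moved. The work goes in short steps, each a Python script; the robot and the scene stay as the last script left them, time stands still between calls to the robot, and variables do not carry over. Pictures are saved under pics/ and viewed, about 8 in all and at most 12, crops included, and the job is handed in when it is done.

```bash
mkdir -p pics; ls; cat > h.py <<'E'
import numpy as np, cv2
from workcell import ctrl,cams,job,monitor
def snap(c,name=None):
    P=cams.camera_params(c); im=cams.camera(c)
    if name: cv2.imwrite('pics/'+name+'.png',im[:,:,::-1])
    return im,P
F=np.diag([1.,-1,-1])
def proj(P,X):
    V=np.array(P['view']); R=F@V[:3,:3]; t=F@V[:3,3]
    return cv2.projectPoints(np.array(X,float).reshape(-1,1,3),cv2.Rodrigues(R)[0],t,np.array(P['intrinsics']),np.array(P['dist_coeffs']))[0].reshape(-1,2)
def ray(P,px):
    V=np.array(P['view']); R=F@V[:3,:3]; t=F@V[:3,3]
    u=cv2.undistortPoints(np.array(px,float).reshape(-1,1,2),np.array(P['intrinsics']),np.array(P['dist_coeffs'])).reshape(-1,2)
    d=np.c_[u,np.ones(len(u))]@R; return -R.T@t, d
def onz(P,px,z):
    o,d=ray(P,px); return o+d*((z-o[2])/d[:,2])[:,None]
def tri(obs): # [(P,px)]
    A=np.zeros((3,3));b=np.zeros(3)
    for P,px in obs:
        o,d=ray(P,[px]); d=d[0]/np.linalg.norm(d[0]); M=np.eye(3)-np.outer(d,d); A+=M;b+=M@o
    return np.linalg.solve(A,b)
E
python3 - <<'E'
from h import *
ims=[]
for c in ['side','top','wrist']:
    im,P=snap(c,c+'0'); ims.append(im)
    print(c,np.round(np.linalg.inv(np.array(P['view']))[:3,3],3), np.round(P['dist_coeffs'],3))
    for q in ['holder_mid','bolt','grey_mid','cat_mid']:
        print(q,[(np.round(r['position']).tolist(),round(r['p'],2)) for r in cams.mark_of(c,q)],[(np.round(r['rect']).tolist(),round(r['p'],2)) for r in cams.find_in(c,q)] if q!='bolt' else '')
E
```

```text
pics
side [-0.064 -0.902  0.836] [0.044 0.    0.    0.    0.   ]
holder_mid [([255.0, 322.0], 0.74), ([374.0, 306.0], 0.72), ([459.0, 311.0], 0.61)] [([345.0, 264.0, 70.0, 103.0], 0.93), ([236.0, 259.0, 84.0, 135.0], 0.73), ([441.0, 269.0, 56.0, 112.0], 0.66)]
bolt [([283.0, 190.0], 0.88)] 
grey_mid [([376.0, 248.0], 0.65), ([376.0, 304.0], 0.46)] [([356.0, 227.0, 56.0, 55.0], 0.67)]
cat_mid [([353.0, 185.0], 0.94)] [([343.0, 167.0, 21.0, 40.0], 0.85)]
top [ 0.41  -0.079  1.101] [0.036 0.    0.    0.    0.   ]
holder_mid [([435.0, 256.0], 0.89), ([488.0, 199.0], 0.75), ([409.0, 378.0], 0.66)] [([362.0, 322.0, 94.0, 74.0], 0.73), ([422.0, 227.0, 40.0, 63.0], 0.64), ([465.0, 168.0, 53.0, 59.0], 0.63)]
bolt [([207.0, 234.0], 0.81)] 
grey_mid [([342.0, 188.0], 0.97)] [([337.0, 161.0, 41.0, 58.0], 0.92), ([203.0, 108.0, 30.0, 37.0], 0.63)]
cat_mid [([215.0, 129.0], 0.77)] [([202.0, 108.0, 33.0, 38.0], 0.81)]
wrist [0.121 0.517 0.376] [-0.054  0.     0.     0.     0.   ]
holder_mid [] []
bolt [] 
grey_mid [] []
cat_mid [] []
```

View pics/side0.png

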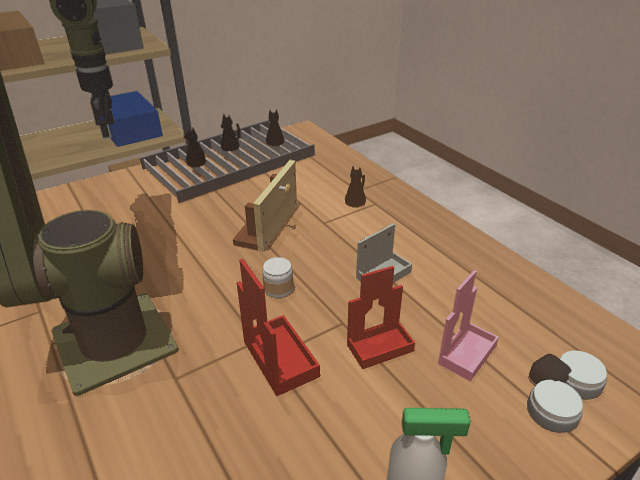

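View pics/top0.png

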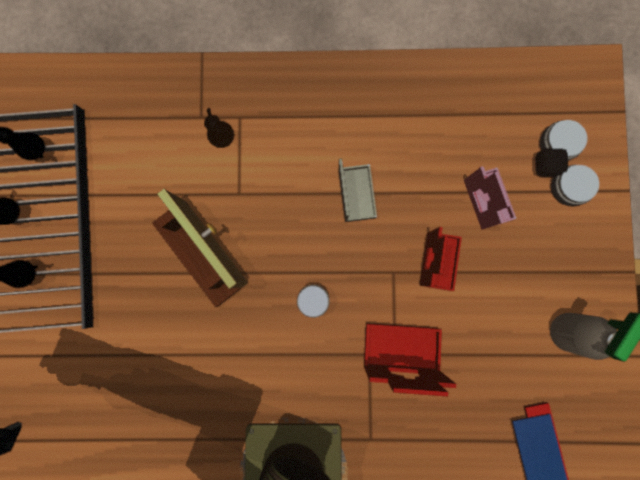

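```bash
cat > fit.py <<'E'
from h import *
from scipy.optimize import minimize
# holder plate outline (y,z) rel. to point, tray box
k=[(-.024,-.062),(.024,-.062),(.024,-.014),(.009,.001),(.009,.02),(-.009,.02),(-.009,.001),(-.024,-.014)]
pl=[(-.06,-.092),(.06,-.092),(.06,.032),(.035,.032),(.035,.092),(-.035,.092),(-.035,.032),(-.06,.032)]
def render(P,T):
    x,y,a=T; R=np.array([[np.cos(a),-np.sin(a),0],[np.sin(a),np.cos(a),0],[0,0,1]])
    pr=lambda Q:proj(P,np.array(Q)@R.T+[x,y,.092])
    m=np.zeros((480,640),np.uint8); S=16
    fp=lambda p,v:cv2.fillPoly(m,[np.round(p*S).astype(np.int32)],v,shift=4)
    ks=[]
    for X in(-.003,.003):
        fp(pr([(X,*q) for q in pl]),255)
        t=np.zeros_like(m); cv2.fillPoly(t,[np.round(pr([(X,*q) for q in k])*S).astype(np.int32)],1,shift=4); ks.append(t)
    m[(ks[0]&ks[1])>0]=0
    tr=pr([(X,Y,Z) for X in(.003,.068) for Y in(-.06,.06) for Z in(-.092,-.066)])
    fp(cv2.convexHull(tr.astype(np.float32)).reshape(-1,2),255)
    return m>0
def fit(obs,T0s):
    def c(T): 
        return sum(1-(render(P,T)&s).sum()/(render(P,T)|s).sum() for P,s in obs)
    best=min((minimize(c,T0,method='Nelder-Mead',options=dict(initial_simplex=np.array(T0)+np.array([[0,0,0],[.02,0,0],[0,.02,0],[0,0,.3]]),xatol=1e-4,fatol=1e-4)) for T0 in T0s),key=lambda r:r.fun)
    return best.x,best.fun
E
python3 - <<'E'
from fit import *
print(monitor.read_tcp_rot(),monitor.read_t())
obs=[];B=[]
for c,px in [('side',(374,306)),('top',(435,256))]:
    im,P=snap(c)
    r=min(cams.silhouettes(c,'holder_mid'),key=lambda r:np.hypot(r['rect'][0]+r['rect'][2]/2-px[0],r['rect'][1]+r['rect'][3]/2-px[1]))
    print(r['rect'],r['pixels'].sum()); obs.append((P,r['pixels']))
    B.append((P,{'side':(283,190),'top':(207,234)}[c]))
    if c=='top':
        Pt=P; crop=cv2.resize(im[170:320,140:340],None,fx=4,fy=4,interpolation=cv2.INTER_CUBIC); 
    top=im
print('bolt tri',tri(B),'onz',onz(Pt,[(207,234)],.125),onz(B[0][0],[(283,190)],.125))
p0=onz(Pt,[(435,256)],.092)[0]; print(p0)
T,f=fit(obs,[(p0[0],p0[1],a) for a in(-1.2,-1.6,-2)]); print('holder',T,f)
# overlay
v=top.copy(); m=render(Pt,T); e=cv2.morphologyEx(m.astype(np.uint8),cv2.MORPH_GRADIENT,np.ones((2,2)))>0; v[e]=[0,255,0]
s=cv2.resize(v[200:320,380:500],(600,600))[:, :]
cv2.imwrite('pics/c1.png',np.hstack([cv2.resize(crop,(500,375)),cv2.resize(s,(300,375))])[:,:,::-1])
print('grey',onz(Pt,[(342,188)],.055),'cat',onz(Pt,[(215,129)],.055))
E
```

```text
[ 0.6960138  -0.69600223  0.12479762 -0.12478479] 1.2
[347.6, 264.6, 64.4, 105.9] 4193
[466.5, 169.9, 50.5, 61.0] 2082
bolt tri [0.50857557 0.16813432 0.11825414] onz [[0.50683337 0.16705534 0.125     ]] [[0.50422168 0.15740305 0.125     ]]
[ 0.46150433 -0.29671163  0.092     ]
holder [ 0.45797927 -0.29383082 -1.71782908] 1.0500457038391224
grey [[ 0.61220509 -0.10824116  0.055     ]] cat [[0.74636309 0.1705222  0.055     ]]
```

View pics/c1.png

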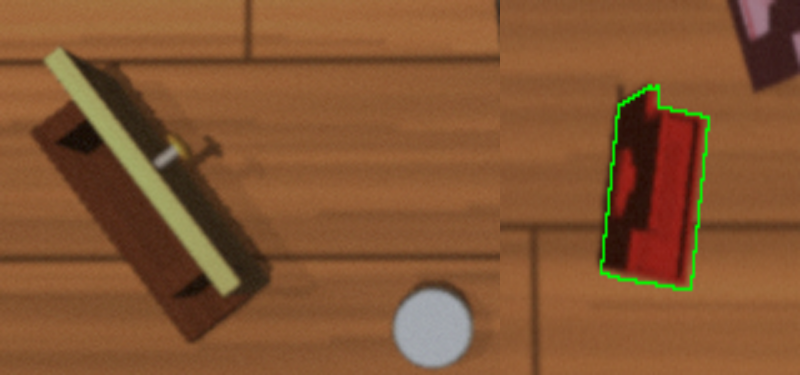

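```bash
cat >> h.py <<'E'
from scipy.spatial.transform import Rotation as Ro
def down(a,s=1):
    z=s*np.array([np.cos(a),np.sin(a),0]); y=np.array([0,0,-1.]); R=np.c_[np.cross(y,z),y,z]
    q=Ro.from_matrix(R).as_quat(); return q[[3,0,1,2]],R
E
python3 - <<'E'
from h import *
im,Pt=snap('top')
c=onz(Pt,[(164.8,188.8),(236,284)],.145); d=c[0]-c[1]; print(c,np.linalg.norm(d))
n=np.array([d[1],-d[0]]); n/=np.linalg.norm(n); a=np.arctan2(n[1],n[0]); print('bolt yaw',a,n)
b=(c.mean(0)[:2]+.011*n); print('bolt from edge centre',b,'from marks',onz(Pt,[(206.4,232.8),(211,230),(202.8,235.6)],.125)[:,:2])
R=Ro.from_quat(np.roll(monitor.read_tcp_rot(),-1)).as_matrix(); p=monitor.read_position()
W=cams.camera_params('wrist'); V=np.linalg.inv(np.array(W['view']))
print('cam in tool',R.T@(V[:3,3]-p),'look',R.T@(-V[:3,2]),W['intrinsics'][0][0])
for s in(1,-1):
  for q,pp in((a,[*b,.226]),(a,[*(b+.06*n),.226]),(a,[*b,.4]),(-1.72,[.458,-.294,.155]),(-1.72,[.458,-.294,.4])):
    j=ctrl.inverse_kinematics(pp,down(q,s)[0]); print(s,pp[2],None if j is None else np.round(j,2))
E
```

```text
[[0.59608067 0.24785229 0.145     ]
 [0.4061119  0.1033571  0.145     ]] 0.2386775910449182
bolt yaw -0.920529182101257 [ 0.60539905 -0.7959221 ]
bolt from edge centre [0.50775567 0.16684955] from marks [[0.50927769 0.16831122]
 [0.51490341 0.15908786]
 [0.50364357 0.17550043]]
cam in tool [-0.06629843 -0.1335438   0.00155826] look [ 2.62208643e-01  9.65011193e-01 -1.59634569e-04] 418.932252555656
1 0.226 [ 0.32  0.28 -0.15  1.14  0.    2.81]
1 0.226 [ 0.22  0.32 -0.09  1.16  0.    2.71]
1 0.4 [0.32 0.27 0.28 1.58 0.   2.81]
1 0.155 [-0.57  0.34 -0.25  0.97  0.    2.72]
1 0.4 [-0.57  0.29  0.3   1.59  0.    2.72]
-1 0.226 [ 0.32  0.28 -0.15  1.14  0.   -0.33]
-1 0.226 [ 0.22  0.32 -0.09  1.16  0.   -0.43]
-1 0.4 [ 0.32  0.27  0.28  1.58  0.   -0.33]
-1 0.155 [-0.57  0.34 -0.25  0.97  0.   -0.42]
-1 0.4 [-0.57  0.29  0.3   1.59  0.   -0.42]
```

```bash
python3 - <<'E'
from fit import *
q,R=down(-1.718,-1)
ctrl.move_to([.458,-.294,.33],q); 
im,P=snap('wrist'); T0=(.458,-.294,-1.718)
S=cams.silhouettes('wrist','holder_mid'); m0=render(P,T0)
for r in S: print(r['rect'],r['p'],(r['pixels']&m0).sum()/(r['pixels']|m0).sum())
S.sort(key=lambda r:-(r['pixels']&m0).sum())
ims,Ps=snap('side'); r2=min(cams.silhouettes('side','holder_mid'),key=lambda r:abs(r['rect'][0]-347))
print(r2['rect'])
T1,f1=fit([(Ps,r2['pixels'])],[T0]); print('side',T1,f1)
v=im.copy()
if S:
    T2,f2=fit([(P,S[0]['pixels'])],[T0]); T,f=fit([(P,S[0]['pixels']),(Ps,r2['pixels'])],[T0]); print('wrist',T2,f2,'both',T,f)
    v[cv2.morphologyEx(render(P,T).astype(np.uint8),cv2.MORPH_GRADIENT,np.ones((2,2)))>0]=[0,255,0]
cv2.imwrite('pics/w1.png',v[:,:,::-1]); print(monitor.read_t())
E
```

```text
[160.8, 256.6, 107.8, 173.8] 0.89 0.0
[266.0, 0.2, 174.0, 43.8] 0.74 0.0
[254.4, 129.4, 74.9, 142.8] 0.72 0.7970063327576281
[348.8, 265.7, 67.4, 102.7]
side [ 0.45813874 -0.29358521 -1.71864367] 0.032884220141584874
wrist [ 0.46053154 -0.29221653 -1.74007531] 0.10256410256410253 both [ 0.46010857 -0.29227665 -1.72939306] 0.15271306620771552
4.5917
```

View pics/w1.png

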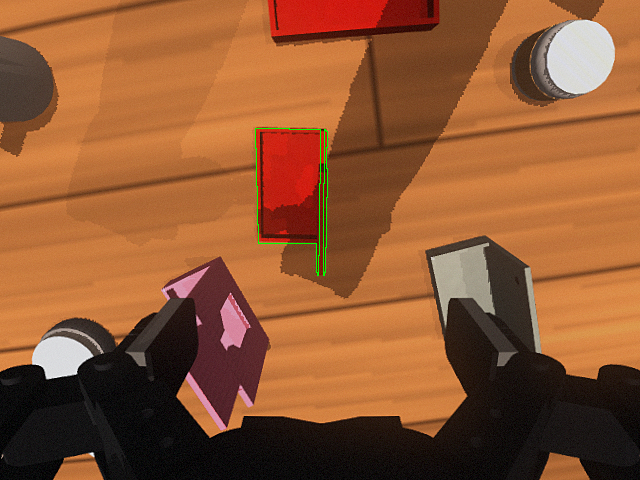

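```bash
cat >> fit.py <<'E'
bolt=np.array([.508,.167]); ya=-.9205; n=np.array([np.cos(ya),np.sin(ya)])
E
python3 - <<'E'
from fit import *
q,R=down(-1.729,-1)
ctrl.move_to([.460,-.2925,.25],q)
ctrl.move_linear([.460,-.2925,.155],velocity=.1)
ctrl.command_gripper(0,70); print('open',monitor.read_opening(),monitor.read_force())
ctrl.move_linear([.460,-.2925,.36],velocity=.15); print(monitor.read_force(),monitor.read_opening())
q2,_=down(ya,-1); g=bolt+.06*n
ctrl.move_to([*g,.36],q2)
ctrl.move_linear([*g,.23],velocity=.12)
print(monitor.read_force(),monitor.read_position(),monitor.read_t())
snap('side','s2'); snap('wrist','w2'); snap('top','t2')
im=[cv2.imread(f'pics/{k}2.png') for k in 'swt']
cv2.imwrite('pics/c2.png',np.hstack([cv2.resize(im[0][80:330,200:450],(400,400)),cv2.resize(im[2][130:330,130:330],(400,400))]))
E
```

```text
open 0.005235419449328673 [-0.03782967  0.10377044  0.90916668]
[-0.43487582 -1.02070311 -4.19351326] 0.005334094401656374
[ 0.35937743  0.20233157 -3.44198998] [0.54493314 0.11928747 0.2308443 ] 11.1083
```

View pics/c2.png

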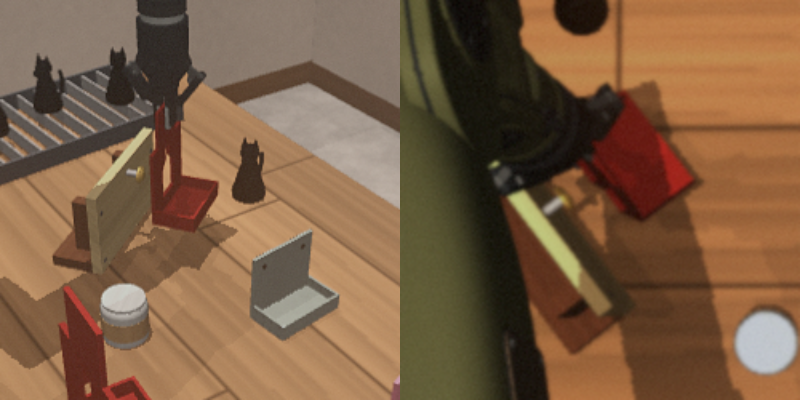

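View pics/w2.png

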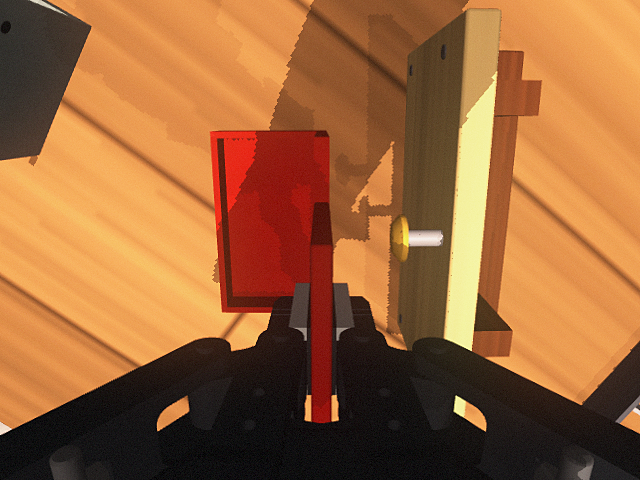

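```bash
python3 - <<'E'
from fit import *
from scipy.optimize import least_squares
P=cams.camera_params('wrist')
b3=lambda o,z=.125:[*(bolt+o*n),z]
print('head front c, shank root, mid',proj(P,[b3(.019),b3(-.011),b3(0)]).round(1))
l=np.array([-n[1],n[0]])
print('board front top corners',proj(P,[[*(bolt-.011*n+s*.12*l),.145] for s in(1,-1)]).round(1))
p=monitor.read_position(); 
Rz=np.c_[[*n,0],[*l,0],[0,0,1]]
def pts(L,v): # v: dx,dy,dz of holder point rel. (tcp - .063 z)
    return proj(P,np.array(L)@Rz.T+p-[0,0,.063]+Rz@v)
# tray front rim corners, back rim corner, tab top corner far
L=[(.068,-.06,-.066),(.068,.06,-.066),(.003,-.06,-.066),(.003,.06,-.066),(-.003,.035,.092),(.003,.035,.092),(-.003,-.035,.092),(.003,-.035,.092)]
print(pts(L,np.zeros(3)).round(1))
E
python3 -c "
import cv2;i=cv2.imread('pics/w2.png');cv2.imwrite('pics/w2c.png',cv2.resize(i[110:430,200:500],None,fx=1.85,fy=1.85,interpolation=3))"
```

```text
head front c, shank root, mid [[389.4 233.6]
 [439.7 233.6]
 [421.3 233.6]]
board front top corners [[432.8 425.6]
 [467.4   3.9]]
[[208.8 129.8]
 [220.9 309.8]
 [315.  129.4]
 [315.6 310.1]
 [327.9 458.7]
 [308.5 458.7]
 [329.3 240.8]
 [306.1 240.8]]
```

View pics/w2c.png

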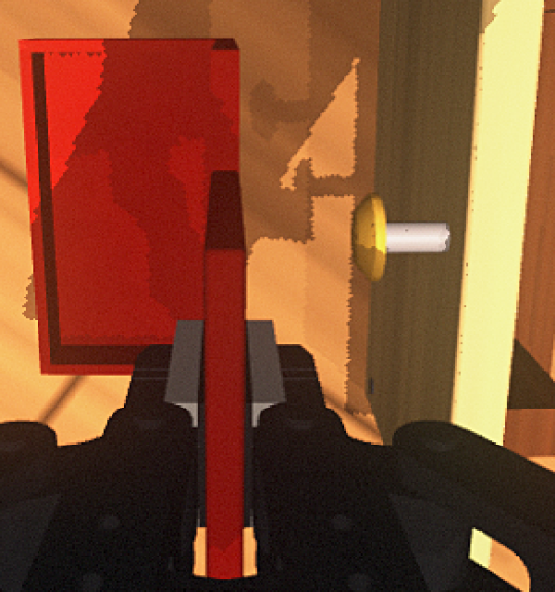

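```bash
python3 - <<'E'
from fit import *
l=np.array([-n[1],n[0]]); t=bolt+.0017*l-.0016*n
q,_=down(ya-.0,-1)
f0=monitor.read_force()
ctrl.move_linear([*(t+.06*n),.226],velocity=.1)
for o in(.035,.02,.01,0):
    ctrl.move_linear([*(t+o*n),.226],velocity=.06); f=monitor.read_force()-f0; print(o,f.round(1))
    if np.linalg.norm(f)>12: print('STOP');break
else:
    for z in(.21,.195,.185,.179,.176):
        ctrl.move_linear([*t,z],velocity=.06); f=monitor.read_force()-f0; print(z,f.round(1))
        if np.linalg.norm(f)>12: print('STOP');break
print(monitor.read_position(),monitor.read_t())
snap('side','s3'); snap('wrist','w3')
a,b=cv2.imread('pics/s3.png'),cv2.imread('pics/w3.png')
cv2.imwrite('pics/c3.png',np.hstack([cv2.resize(a[120:270,210:360],(400,400),interpolation=3),cv2.resize(b[50:450,150:550],(400,400))]))
E
```

```text
0.035 [-0.1 -0.7 -1. ]
0.02 [-0.  -0.1 -1.1]
0.01 [-0.7 -0.2  0.2]
0 [-0.3 -0.3 -0.5]
0.21 [-0.8  0.3 -0.6]
0.195 [-1.4 -0.5  0.3]
0.185 [-0.4 -0.9 -1. ]
0.179 [-0.7 -0.7 -0.3]
0.176 [-0.4  0.1 -0.5]
[0.50826383 0.16924176 0.17583959] 14.7417
```

View pics/c3.png

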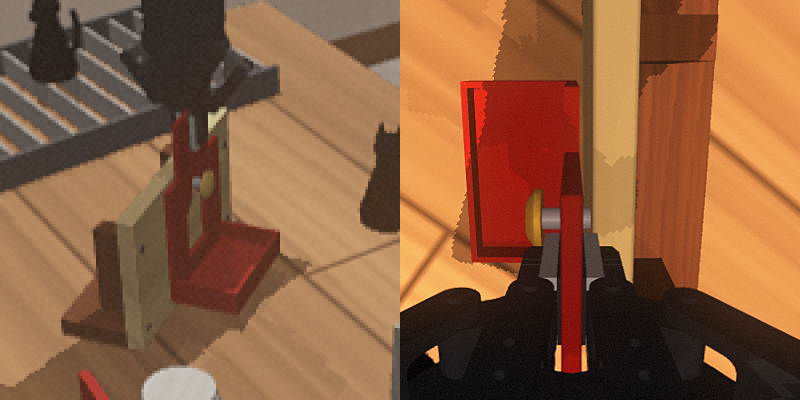

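The bolt head is in front of the plate, at about (205,185) in the left crop, and the shank runs through the slot. I'll lower until it makes contact and then release.

```bash
python3 - <<'E'
from fit import *
p=monitor.read_position(); f0=monitor.read_force(); t=p[:2]
for z in np.arange(.1745,.1675,-.0012):
    ctrl.move_linear([*t,z],velocity=.03); f=monitor.read_force()-f0; print(round(z,4),f.round(1))
    if f[2]>5: break
ctrl.command_gripper(.03); ctrl.sleep(.3); print(monitor.read_force())
ctrl.move_linear([*t,z+.1],velocity=.08)
q,_=down(ya,-1); ctrl.move_to([*(t+[-.02,.0]),.38],q); ctrl.sleep(.5); print(monitor.read_force(),monitor.read_t())
snap('side','s4'); snap('wrist','w4'); snap('top','t4')
for c,q in(('side','cat_mid'),('side','grey_mid')): print(q,[np.round(r['position']) for r in cams.mark_of(c,q)])
im,P=snap('side'); print('holder',[np.round(r['position']) for r in cams.mark_of('side','holder_mid')],'expected',proj(P,[*bolt,.11]))
a,b=cv2.imread('pics/s4.png'),cv2.imread('pics/w4.png')
cv2.imwrite('pics/c4.png',np.hstack([cv2.resize(a[120:320,230:430],(400,400),interpolation=3),cv2.resize(b[50:450,150:550],(400,400))]))
E
```

```text
0.1745 [-0.4 -0.2 -1.2]
0.1733 [-0.7  0.6  0.6]
0.1721 [-1.6 -0.3  5.7]
[ 0.22718767 -1.03145245 -0.1879245 ]
[ 0.05552879  0.14692006 -0.91555629] 18.6667
cat_mid [array([352., 184.])]
grey_mid [array([377., 248.]), array([284., 187.])]
holder [array([462., 315.]), array([255., 319.]), array([282., 195.])] expected [[282.70366357 192.95926539]]
```

View pics/c4.png

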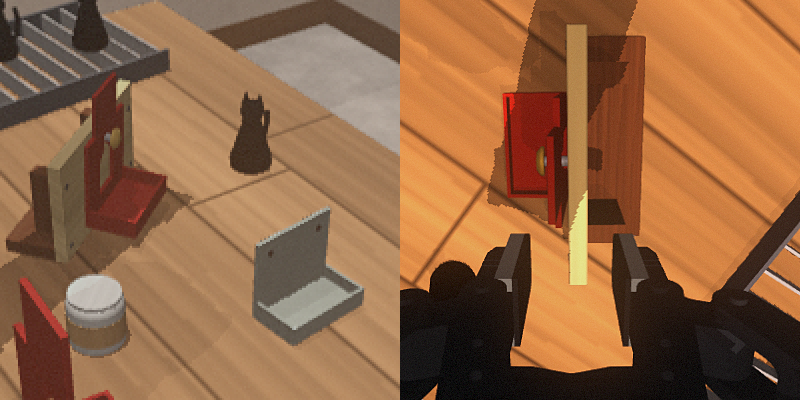

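```bash
python3 -c "
from h import *
job.hand_in(); print(monitor.read_t())"
```

```text
the job is handed in; nothing more can be done
the job is handed in; nothing more can be done
```

The red holder now hangs on the bolt by itself, tray facing out, and the job is handed in. The arm finished at about 19 s of the 45 s allowed.

I gripped the smaller red holder by its tab and passed the keyhole over the bolt head, with forces changing by no more than about 2 N. I then lowered it until it seated with 5.7 N, opened the fingers and backed off above the board.

**Last checks:**
- **Hanging:** the final pictures show the bolt head in front of the plate and the shank in the slot. The holder leans slightly outward, which I judged by eye to be within the 17 degrees allowed.
- **Position:** the holder's mark in the side camera was about 2 px from where it should be when hung.
- **Grey holder and cat:** their marks moved by no more than about 1 px from the start.
- **Robot:** the force reading was near zero, and the gripper is clear of everything.

**Checks that disagreed:**
- The top camera's outline search missed the target and returned the pink holder instead. I located the red one from the side and wrist cameras.
- The wrist view put the bolt about 3 mm from the top-camera estimate, with about 0.02 rad difference in yaw. I corrected the position before inserting, but not the yaw.
- In the last side view the network also reported a false second "grey holder" at the hung red one.

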